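# Roll the dowel clear and tip the bin open

## Task

The wooden dowel offcut lies in front of the hardware tray's tilt-out bin and blocks it. Press on top of the dowel with the fingertips and roll it over the bench, turning as it goes, until it rests along the metal strip set in the bench; then hook the fingertips behind the bin's front and tip the bin all the way open, leaving it so with the dowel still on the strip. Never pinch or lift the dowel, do not tip the bin before the dowel is on the strip, and leave the bottle, hammer and spanner where they are.

Things in the scene. Friction and masses are not known exactly. Their poses are not given: they have to be found in the camera images.
- dowel: Loose solid wooden bar, 60 mm diameter, 140 mm long, 0.2-0.4 kg, lying on the bench (z = 0) before the bin, about parallel to the strip. Origin at its centre, 30 mm up; x along its length; z points up at the start, y and z turn as it rolls. Pushed on top it rolls without slipping (its top goes twice as far as its centre); let go slowly it stops within a few mm.
- strip: Flat aluminium strip, 200 mm long and 24 mm wide, flush with the bench top (nothing to feel). Origin at its centre on the bench; x along its length, y straight away from the bin. The dowel must end lying along it, above its middle.
- tray: White plastic hardware tray fixed to the bench, 168 mm wide (x), 312 mm long (along -y). Origin on the bench under the middle of the shut bin's outer front face; y points straight out of that face, to the dowel and the strip. The bin is at this end; the compartments behind it are 55 mm high. The strip is parallel to the tray's x.
- bin_lip (a point): Middle of the top edge of the bin's front panel (4 mm thick, 156 mm wide along the tray's x); 85 mm above the bench while shut, higher than all behind it. The bin is open on top: behind the panel is an empty hollow 56 mm deep (tray's y), 142 mm wide, down to 11 mm above the bench, back wall 50 mm high. The point moves with the bin.
- bin (a joint): Tilt of the bin, rad: 0 shut, 0.85 fully open at its stop. The hinge runs along the tray's x at the panel's foot, 8 mm above the bench, 77 mm under the lip; the lip swings out along the tray's +y and down. Light friction (about 1 N at the lip); it stays where it is left.
- bottle: Bystander: small glass bottle with a clip-on lid, 48 mm across, 92 mm tall, standing; origin under its middle, on the bench. Leave alone.
- hammer: Bystander: hammer with a silicone grip, 270 mm long, lying; own x points from handle to head; origin on the bench. Leave alone.
- spanner: Bystander: steel adjustable spanner, about 185 mm long and 12 mm thick, lying along its own x; origin on the bench. Leave alone.
Not all that is in view belongs to the job. What is meant by the dowel is not pink, and is the larger of those in its own colour.

How it is judged:
By the outcome, as a careful person would: the job done as asked, in the order asked, and still so for the second after the job is handed in, with the robot touching nothing.
It also fails if it takes over 61 s, if anything falls off the work surface, if the arm or the gripper's body presses on something with over 40 N, if the wrist force passes 120 N, or if a joint passes its speed limit or range.

## Robot

A 7-joint arm with a two-finger parallel gripper is mounted at the origin on the work surface. World frame = base frame: x ahead of the robot, y to its left, z up, the work surface at z = 0. Lengths are in m, angles in rad, forces in N, time in s.
With the tool pointing down it reaches from about 0.35 to 0.9 m from the base axis. Payload 7.2 kg.
Tool frame: the origin (TCP) lies midway between the tips of the shut fingers; the grasp point (between the pads) lies 19 mm behind it (env.grasp_offset is the distance from the TCP to the grasp point, in m); z points along the fingers, y is the line along which they close (so a half turn about z gives the same grasp; the last joint's range is limited). The gripper opens to 88 mm and grips with 3 to 60 N. Pads are 20 mm wide; open, the fingers measure 115 mm over their backs; the gripper's body (75 mm by 178 mm) begins 61 mm behind the grasp point.
Start: joints at [-1.234, 0.411, -0.013, 1.596, 0.006, 1.134, -0.082], TCP at [0.246, 0.574, 0.223] pointing down, gripper open.
Joint ranges: [-2.95, 2.95], [-0.29, 1.99], [-1.47, 1.44], [0.14, 2.54], [-1.03, 4.17], [0.13, 1.85], [-2.86, 2.86]. Speed limits (rad/s): [2.39, 2.39, 3.01, 3.01, 3.14, 3.14, 3.14].

## Interface

Orientations are given as [roll, pitch, yaw] about the fixed x, y, z axes, in that order (R = Rz(yaw) Ry(pitch) Rx(roll)).
In Python, from workcell import env gives the robot as it stands.
- The arm moves only by the tool send_rows, never from a script. Its argument "increments" is a list of rows, each a list of 2 entries, a list of its own where there are three numbers: the shift along the tool's x, y, z normalised to -1 to 1, where 1 is 10 cm, then the turn about the tool's z normalised to -1 to 1, where 1 is 45 degrees. In form: [[[tx, ty, tz], twist], ...]. A call has 1 to 10 rows; each row is the pose to reach, as a shift and turn from the pose commanded when the call began, along the tool's axes at that moment; what a row does not reach only later rows make up. A row lasts 1/8 s, in which the tool goes at most 62.5 mm and 10.7 degrees, less where a joint would pass 70% of its speed; a pose out of reach is approached as far as the arm can. A call with a number of a shift or a turn outside -1 to 1 is refused whole. A call with a gripper value outside its range is refused whole. "claw" is the opening, from 0 (shut) to 1 (fully open), set as the call begins (left out, the last holds). The fingers move at their own pace and stop on an object; the grip force is fixed at half the most. Time passes only in rows, so rows that repeat a pose let the fingers close. It gives the time, the measured TCP pose, the force, the opening and the grip force at its end, in the units of the state.
- env.observe(): the state, without advancing time (a new reading comes with each control period).
- env.read_camera(name): name is "scene" or "top"; returns (picture, depth): 384x512x3 uint8, blue, green, red; 384x512 float32, m along the optical axis (not along the pixel's ray), 0 where there is no reading.
- env.calibration(name): a dict with "intrinsics" (3x3 intrinsics, pixels), "pose" (4x4, takes a point from camera to world coordinates). Camera axes: x right, y down, z forward; pixel columns grow to the right and rows downward; lengths in m; the calibration is good to about 2 mm. A picture is of the moment at which its call begins. calibration takes no time and is no camera call.
- env.finish_job(): hands the job in; it is judged then, once.
The state is a dict: "clock": time; "qpos": joint angles; "joint_vel": joint speeds; "tau": joint torques, N m; "position": TCP position; "orientation": TCP orientation; "force": force on the tool from outside, world axes, zero at the start; "wrist_torque": the same for the moment, N m; "grip_width": finger opening in m; "grip_force": force on a finger pad.
Only numpy, scipy, OpenCV 4.12 (cv2) and the standard library are available. Lean on these libraries where they do the work, as an engineer would, in place of code of your own. Each camera call takes 0.05 s, during which the arm holds its last target. There are 200 camera calls.

## Working session

There is one attempt and no reset: what is moved stays moved. The work goes in short steps, Python scripts to look and compute and a tool call to move; the robot and the scene stay as the last step left them, time stands still between calls to the robot, and variables do not carry over. Pictures are saved under pics/ and viewed, at most 10 in all, crops included, and the job is handed in when it is done.

Besides the shell and the picture viewer there is one more tool, called as name([rows], argument=value, ...), one row to a line, values as JSON. send_rows: Moves the arm, as the interface text tells. Scaled input: -1 to 1 covers 10 cm each way for a shift and 45 degrees each way for a turn. Its arguments: {"type":"object","properties":{"increments":{"type":"array","items":{"type":"array"}},"claw":{"type":"number"}},"required":["increments"]}

```bash
mkdir -p pics; cat > h.py <<'E'
import numpy as np, cv2
from workcell import env
def cap(n):
    im,d=env.read_camera(n); c=env.calibration(n); K=np.array(c["intrinsics"]);T=np.array(c["pose"])
    v,u=np.mgrid[:d.shape[0],:d.shape[1]]
    P=np.stack([(u-K[0,2])/K[0,0]*d,(v-K[1,2])/K[1,1]*d,d],-1)
    return im,d,P@T[:3,:3].T+T[:3,3],K,T
E
python3 - <<'E'
from h import *
ims=[]
for n in("top","scene"):
    im,d,W,K,T=cap(n); np.savez(n+".npz",im=im,d=d,W=W); print(n,T.round(3).tolist(),K[0,0])
    cv2.imwrite(f"pics/{n}0.png",cv2.resize(im,(800,600),interpolation=cv2.INTER_CUBIC))
print(env.observe())
E
```

```text
top [[-0.005, -0.985, 0.173, 0.354], [-1.0, 0.005, 0.002, 0.095], [-0.003, -0.173, -0.985, 1.12], [0.0, 0.0, 0.0, 1.0]] 495.9360100820479
scene [[-0.342, 0.797, -0.497, 1.107], [0.94, 0.294, -0.175, 0.301], [0.007, -0.527, -0.85, 1.051], [0.0, 0.0, 0.0, 1.0]] 473.5888367060916
{'clock': 0.1, 'qpos': array([-1.23420924,  0.41180771, -0.01272055,  1.59692972,  0.00558546,
        1.13431755, -0.08218791]), 'joint_vel': array([ 1.76442131e-04, -2.69297696e-03,  7.35404990e-06, -2.70481544e-03,
       -5.42117295e-04,  1.29256232e-04,  4.86772062e-04]), 'tau': array([ 2.94333455e-03, -5.89098430e+01,  6.44008778e-01, -2.91715103e+01,
       -5.37873397e-02,  1.43577618e-02,  1.07255598e-04]), 'position': array([0.24598883, 0.57406818, 0.22191327]), 'orientation': array([-3.14016818e+00,  8.41516684e-05,  2.73684343e+00]), 'force': array([0.38280495, 0.34911112, 0.23035207]), 'wrist_torque': array([-0.01599912,  0.0048424 , -0.04866248]), 'grip_force': 0.0, 'grip_width': 0.08760567948253005}
```

View pics/top0.png

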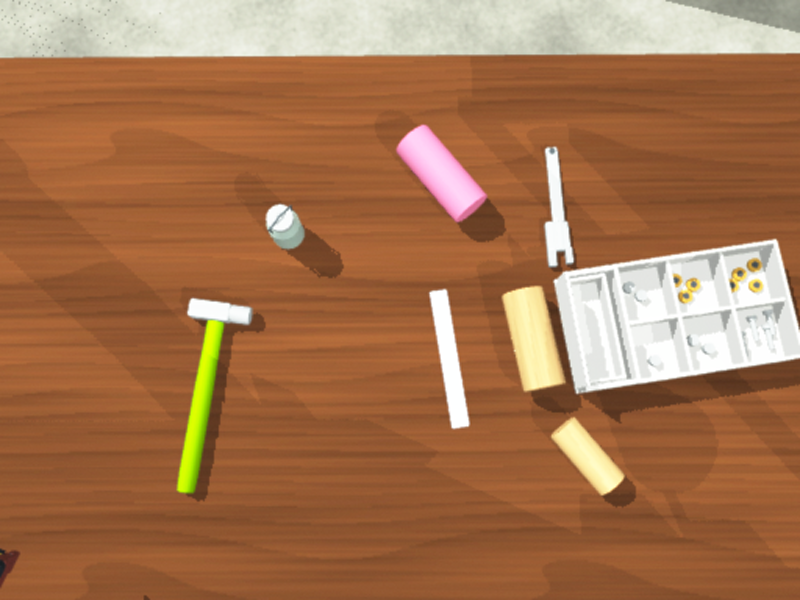

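View pics/scene0.png

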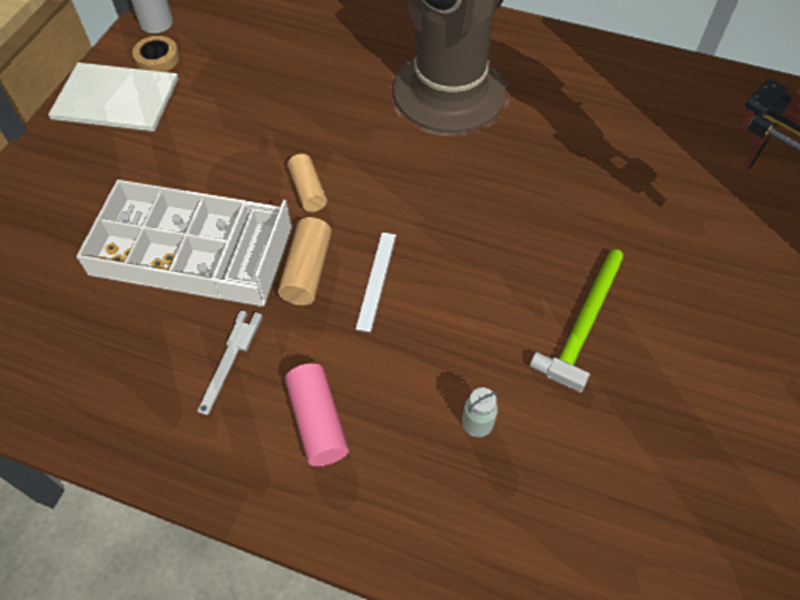

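Three bars are in view (800x600 top picture): pink at (441,172), small wooden at (588,457) and large wooden at (533,338). The large wooden one is the dowel: it isn't pink, it is the bigger of the two wooden bars, and it lies between the bin and the strip at (450,358). I'll confirm it in a crop and measure.

```bash
python3 - <<'E'
from h import *
z=np.load("top.npz");im,W=z["im"],z["W"];d=z["d"]
cv2.imwrite("pics/crop1.png",cv2.resize(im[160:310,260:512],(756,450),interpolation=cv2.INTER_CUBIC))
hsv=cv2.cvtColor(im,cv2.COLOR_BGR2HSV)
Z=W[...,2]
def box(m,name):
    p=W[m][:,:2].astype(np.float32); r=cv2.minAreaRect(p); print(name,m.sum(),"c",np.round(r[0],4),"size",np.round(r[1],4),"ang",round(r[2],2),"zmax",Z[m].max().round(4)); return p
def comp(m,u,v):
    n,l=cv2.connectedComponents(m.astype(np.uint8)); return l==l[v,u]
s=512/800
white=(hsv[...,1]<60)&(hsv[...,2]>170)
st=comp(white&(abs(Z)<.012),int(450*s),int(358*s)); box(st,"strip"); print("strip z",np.median(Z[st]))
dw=comp((hsv[...,1]>40)&(Z>.012)&(Z<.075)&(np.mgrid[:384,:512][1]<362),int(533*s),int(338*s)); box(dw,"dowel all")
# axis from top band
t=dw&(Z>.052); box(t,"dowel top")
sm=comp((hsv[...,1]>40)&(Z>.012)&(Z<.075),int(588*s),int(457*s)); box(sm,"small")
lip=(Z>.078)&(np.mgrid[:384,:512][1]>340)&(np.mgrid[:384,:512][1]<400)&(np.mgrid[:384,:512][0]>150)&(np.mgrid[:384,:512][0]<260); box(lip,"lip")
tr=(Z>.045)&(np.mgrid[:384,:512][1]>352)&(np.mgrid[:384,:512][0]>140)&(np.mgrid[:384,:512][0]<260);box(tr,"tray")
for n,u,v in(("bottle",285,225),("hammer",210,400),("spanner",556,200)): print(n,W[int(v*s),int(u*s)].round(3))
E
```

```text
strip 1024 c [0.4731 0.027 ] size [0.2025 0.027 ] ang 8.48 zmax 0.0062
strip z -0.0004645655841978291
dowel all 1760 c [ 0.4958 -0.0898] size [0.1401 0.0594] ang 11.27 zmax 0.0647
dowel top 1086 c [ 0.4961 -0.0904] size [0.1401 0.0439] ang 10.39 zmax 0.0647
small 1035 c [ 0.3333 -0.1609] size [0.1042 0.0437] ang 39.84 zmax 0.0485
lip 205 c [ 0.4234 -0.0613] size [0.1247 0.3189] ang 45.07 zmax 1.1196
tray 2325 c [ 0.5012 -0.1688] size [0.1822 0.5764] ang 11.5 zmax 1.1196
bottle [0.65  0.257 0.08 ]
hammer [0.412 0.367 0.018]
spanner [ 0.706 -0.134  0.011]
```

View pics/crop1.png

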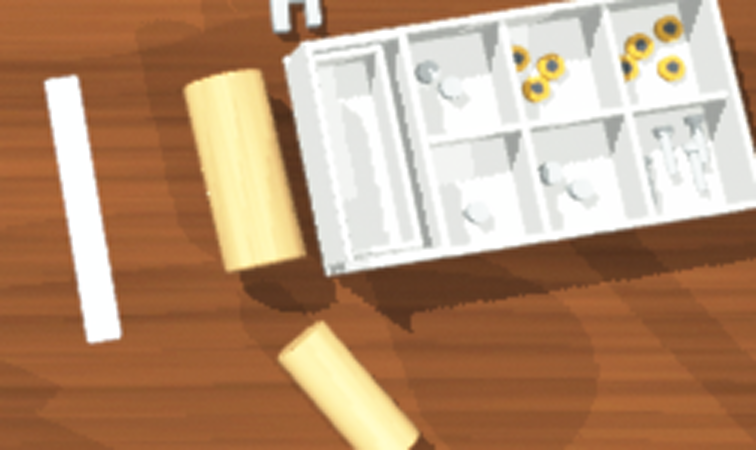

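The crop shows the large wooden dowel at about (245,170), lying just before the bin's lip, with the smaller wooden offcut separate at (350,390). So the dowel is confirmed. Next I work out the lip and the first move.

```bash
cat >> h.py <<'E'
def inc(target,yawdeg=None):
    o=env.observe(); from scipy.spatial.transform import Rotation as R
    r=R.from_euler("xyz",o["orientation"]); s=r.inv().apply(np.array(target)-o["position"])/.1
    y=np.degrees(o["orientation"][2]); t=0 if yawdeg is None else ((y-yawdeg+180)%360-180)/45
    return s.round(3),round(t,3)
E
python3 - <<'E'
from h import *
z=np.load("top.npz");im,W,d=z["im"],z["W"],z["d"];Z=W[...,2]
v,u=np.mgrid[:384,:512]
def box(m,name):
    r=cv2.minAreaRect(W[m][:,:2].astype(np.float32)); print(name,m.sum(),np.round(r[0],4),np.round(r[1],4),round(r[2],2),np.median(Z[m]).round(4))
    print(cv2.boxPoints(r).round(3).tolist())
roi=(d>0)&(u>340)&(v>150)&(v<260)
box(roi&(Z>.075)&(u<410),"lip"); box(roi&(Z>.045)&(u>365),"tray")
print(inc([.246,.574,.222],99.5),inc([.499,-.1,.15]))
E
```

```text
lip 198 [ 0.5036 -0.1414] [0.155  0.0052] 8.53 0.0829
[[0.4269999861717224, -0.15000000596046448], [0.4269999861717224, -0.1550000011920929], [0.5809999704360962, -0.13199999928474426], [0.5799999833106995, -0.12700000405311584]]
tray 1939 [ 0.5268 -0.2938] [0.1684 0.3143] 8.56 0.0521
[[0.41999998688697815, -0.1509999930858612], [0.46700000762939453, -0.4620000123977661], [0.6330000162124634, -0.43700000643730164], [0.5870000123977661, -0.12600000202655792]]
(array([-0.   , -0.001, -0.001]), np.float64(1.274)) (array([-4.98 , -5.199,  0.727]), 0)
```

send_rows([
  [[0,0,0],0.24],
  [[0,0,0],0.48],
  [[0,0,0],0.7],
  [[0,0,0],0.9],
  [[0,0,0],0.9],
], claw=0.5)

```text
clock: 0.72
position: [0.2459, 0.5743, 0.2222]
orientation: [-3.141, 0.001, 2.031]
force: [0.5, -0.3, -0.5]
grip_width: 0.0446
grip_force: 0.0
```

send_rows([
  [[-0.35,0,0],0.12],
  [[-0.7,0,0],0.24],
  [[-1,0,0],0.36],
  [[-1,0,0],0.36],
])

```text
clock: 1.23
position: [0.2921, 0.4828, 0.2229]
orientation: [3.141, 0.001, 1.747]
force: [-0.4, 0.1, -0.3]
grip_width: 0.0437
grip_force: 0.0
```

send_rows([
  [[-0.35,0.06,0.03],0],
  [[-0.7,0.12,0.06],0],
  [[-1,0.17,0.1],0],
])

```text
clock: 1.6
position: [0.3247, 0.3892, 0.2125]
orientation: [3.142, -0.0, 1.752]
force: [-0.3, 0.3, 0.4]
grip_width: 0.0439
grip_force: 0.0
```

send_rows([
  [[-0.35,0.06,0.03],0],
  [[-0.7,0.12,0.06],0],
  [[-1,0.17,0.1],0],
])

```text
clock: 1.98
position: [0.3592, 0.2937, 0.2027]
orientation: [3.141, -0.0, 1.752]
force: [0.1, 0.1, -0.1]
grip_width: 0.0437
grip_force: 0.0
```

send_rows([
  [[-0.35,0.06,0.03],0],
  [[-0.7,0.12,0.06],0],
  [[-1,0.17,0.1],0],
])

```text
clock: 2.35
position: [0.3938, 0.1983, 0.1927]
orientation: [3.141, -0.0, 1.752]
force: [-0.1, 0.4, 0.4]
grip_width: 0.0439
grip_force: 0.0
```

send_rows([
  [[-0.35,0.06,0.03],0],
  [[-0.7,0.12,0.06],0],
  [[-1,0.17,0.1],0],
])

```text
clock: 2.72
position: [0.4283, 0.1028, 0.1827]
orientation: [3.141, -0.0, 1.752]
force: [-0.6, -0.3, 0.8]
grip_width: 0.0437
grip_force: 0.0
```

send_rows([
  [[-0.35,0.06,0.03],0],
  [[-0.7,0.12,0.06],0],
  [[-1,0.17,0.1],0],
  [[-1,0.17,0.1],0],
])

```text
clock: 3.22
position: [0.4626, 0.0063, 0.1725]
orientation: [-3.141, 0.001, 1.748]
force: [-0.4, 1.1, -1.1]
grip_width: 0.044
grip_force: 0.0
```

```bash
python3 - <<'E'
from h import *
o=env.observe();print(o["clock"],o["position"],np.degrees(o["orientation"]),o["qpos"].round(2),inc([.4975,-.098,.08],100))
E
```

```text
3.225 [0.46256087 0.00629205 0.17245991] [-1.79992142e+02  5.26577260e-02  1.00153694e+02] [-0.59  0.2   0.54  2.06 -0.13  0.91  0.2 ] (array([-1.087,  0.16 ,  0.926]), np.float64(0.003))
```

send_rows([
  [[-0.4,0.06,0.1],0],
  [[-0.8,0.12,0.3],0],
  [[-1,0.16,0.6],0],
  [[-1,0.16,0.9],0],
  [[-1,0.16,0.9],0],
])

```text
clock: 3.85
position: [0.494, -0.0865, 0.0809]
orientation: [-3.137, -0.001, 1.75]
force: [-0.2, -0.6, -0.1]
grip_width: 0.0441
grip_force: 0.0
```

send_rows([
  [[-0.08,0,0.05],0],
  [[-0.08,0,0.1],0],
  [[-0.08,0,0.15],0],
  [[-0.08,0,0.18],0],
  [[-0.08,0,0.18],0],
  [[-0.08,0,0.18],0],
])

```text
clock: 4.6
position: [0.4966, -0.096, 0.0647]
orientation: [3.141, -0.0, 1.747]
force: [0.2, -0.5, 0.7]
grip_width: 0.0437
grip_force: 0.0
```

send_rows([
  [[0,0,0.02],0],
  [[0,0,0.04],0],
  [[0,0,0.05],0],
  [[0,0,0.05],0],
])

```text
clock: 5.1
position: [0.4968, -0.0963, 0.0602]
orientation: [3.141, -0.0, 1.747]
force: [-1.8, -0.2, 8.2]
grip_width: 0.0442
grip_force: 4.0
```

send_rows([
  [[0.02,0,0],0],
  [[0.06,0,0],0],
  [[0.11,0,0],0],
  [[0.16,0,0],0],
  [[0.21,0,0],0],
  [[0.26,0,0],0],
  [[0.3,0,0],0],
  [[0.33,0,0],0],
  [[0.34,0,0],0],
  [[0.34,0,0],0],
])

```text
clock: 6.35
position: [0.4901, -0.0625, 0.0598]
orientation: [-3.141, -0.001, 1.747]
force: [-3.1, 0.4, 5.5]
grip_width: 0.0439
grip_force: 2.9
```

send_rows([
  [[0,0,-0.04],0],
  [[0,0,-0.2],0],
  [[0,0,-0.25],0],
])

```text
clock: 6.72
position: [0.4914, -0.0626, 0.086]
orientation: [3.14, 0.0, 1.747]
force: [0.0, -0.3, -0.6]
grip_width: 0.0437
grip_force: 0.0
```

```bash
cat >> h.py <<'E'
A=np.radians(8.5);AX=np.array([np.cos(A),np.sin(A)]);N=np.array([-np.sin(A),np.cos(A)]);S=np.array([.4731,.027])
def dowel():
    "dowel pose in strip frame: (along, normal mm), relative yaw deg; from scene cam and top cam"
    o=env.observe();print("t",o["clock"],"tip strip-frame",((o["position"][:2]-S)@np.stack([AX,N],1)*1e3).round(1),o["position"][2].round(4),np.degrees(o["orientation"][2]).round(1))
    for n in("top","scene"):
        im,d,W,K,T=cap(n); cv2.imwrite(f"pics/last_{n}.png",im)
        h=cv2.cvtColor(im,cv2.COLOR_BGR2HSV); q=(W[...,:2]-S)@np.stack([AX,N],1)
        m=(d>0)&(h[...,0]>10)&(h[...,0]<30)&(h[...,1]>50)&(h[...,2]>120)&(W[...,2]>.012)&(W[...,2]<.068)&(abs(q[...,0])<.1)&(q[...,1]>-.17)&(q[...,1]<.06)
        c,l,st,_=cv2.connectedComponentsWithStats(m.astype(np.uint8)); 
        if c<2: continue
        m=l==1+st[1:,4].argmax()
        p=q[m]; z=W[m][:,2]
        # cylinder fit: centreline y=a+b*x, z=.03, r=.03
        from scipy.optimize import least_squares
        f=lambda k:np.hypot((p[:,1]-k[0]-k[1]*p[:,0])*np.cos(k[1]),z-.03-k[2])-.03
        r=least_squares(f,[p[:,1].mean(),0,0],loss="soft_l1",f_scale=.002)
        e=np.percentile(p[:,0],[.5,99.5]); xm=e.mean()
        print(n,m.sum(),"along",(xm*1e3).round(1),"len",((e[1]-e[0])*1e3).round(1),"normal",((r.x[0]+r.x[1]*xm)*1e3).round(1),"yaw",np.degrees(r.x[1]).round(2),"dz",(r.x[2]*1e3).round(1))
E
python3 -c "
from h import *
dowel()"
```

```text
t 6.725 tip strip-frame [  4.9 -91.3] 0.086 100.1
top 248 along 8.7 len 126.1 normal -103.0 yaw 2.77 dz -0.2
scene 844 along 8.3 len 140.7 normal -103.6 yaw 2.68 dz -0.0
```

send_rows([
  [[-0.2,0.03,0],0],
  [[-0.2,0.03,0.1],0],
  [[-0.2,0.03,0.2],0],
  [[-0.2,0.03,0.24],0],
  [[-0.2,0.03,0.26],0],
  [[-0.2,0.03,0.26],0],
])

```text
clock: 7.58
position: [0.4966, -0.0822, 0.0598]
orientation: [-3.141, -0.001, 1.747]
force: [-7.9, -2.7, 23.7]
grip_width: 0.0437
grip_force: 11.7
```

send_rows([
  [[0.03,0,0],-0.01],
  [[0.08,0,0],-0.02],
  [[0.13,0,0],-0.03],
  [[0.18,0,0],-0.04],
  [[0.23,0,0],-0.05],
  [[0.28,0,0],-0.06],
  [[0.33,0,0],-0.07],
  [[0.38,0,0],-0.08],
  [[0.4,0,0],-0.08],
  [[0.4,0,0],-0.08],
])

```text
clock: 8.82
position: [0.489, -0.0417, 0.0591]
orientation: [-3.14, -0.002, 1.81]
force: [-6.8, 0.3, 17.4]
grip_width: 0.0437
grip_force: 8.5
```

send_rows([
  [[0,0,-0.04],0],
  [[0,0,-0.2],0],
  [[0,0,-0.25],0],
])

```text
clock: 9.2
position: [0.4907, -0.0422, 0.0848]
orientation: [3.14, 0.0, 1.81]
force: [1.2, -0.3, 0.3]
grip_width: 0.0438
grip_force: 0.0
```

```bash
python3 -c "
from h import *
dowel()"
```

```text
t 9.2 tip strip-frame [  7.2 -71.1] 0.0848 103.7
top 107 along 9.0 len 81.5 normal -83.1 yaw 2.53 dz -0.3
scene 752 along 7.5 len 140.3 normal -84.0 yaw 2.83 dz -0.1
```

send_rows([
  [[-0.2,0,0],0],
  [[-0.2,0,0.1],0],
  [[-0.2,0,0.2],0],
  [[-0.2,0,0.24],0],
  [[-0.2,0,0.25],0],
  [[-0.2,0,0.25],0],
], claw=1.0)

```text
clock: 10.05
position: [0.4971, -0.0615, 0.0599]
orientation: [3.137, 0.001, 1.81]
force: [1.3, 0.5, 15.6]
grip_width: 0.0878
grip_force: 7.8
```

send_rows([
  [[0.03,0,0],-0.01],
  [[0.08,0,0],-0.02],
  [[0.13,0,0],-0.03],
  [[0.18,0,0],-0.04],
  [[0.23,0,0],-0.05],
  [[0.28,0,0],-0.06],
  [[0.33,0,0],-0.07],
  [[0.38,0,0],-0.08],
  [[0.4,0,0],-0.08],
  [[0.4,0,0],-0.08],
])

```text
clock: 11.3
position: [0.4887, -0.0216, 0.0598]
orientation: [3.135, 0.001, 1.874]
force: [4.4, 3.1, 10.9]
grip_width: 0.0877
grip_force: 5.0
```

send_rows([
  [[0,0,-0.04],0],
  [[0,0,-0.2],0],
  [[0,0,-0.25],0],
])

```text
clock: 11.68
position: [0.4854, -0.0229, 0.0846]
orientation: [3.141, 0.0, 1.873]
force: [0.1, -0.1, 0.2]
grip_width: 0.0878
grip_force: 0.0
```

```bash
python3 -c "
from h import *
dowel()"
```

```text
t 11.675 tip strip-frame [  4.8 -51.2] 0.0846 107.3
top 14 along 36.6 len 24.1 normal -63.4 yaw 3.36 dz -0.6
scene 597 along 38.4 len 77.5 normal -64.2 yaw 2.97 dz -0.1
```

send_rows([
  [[-0.2,0,0],0],
  [[-0.2,0,0.1],0],
  [[-0.2,0,0.2],0],
  [[-0.2,0,0.24],0],
  [[-0.2,0,0.26],0],
  [[-0.2,0,0.26],0],
])

```text
clock: 12.52
position: [0.4909, -0.0426, 0.0594]
orientation: [-3.142, -0.001, 1.872]
force: [-11.8, -2.6, 36.4]
grip_width: 0.088
grip_force: 18.2
```

send_rows([
  [[0.03,0,0],0.02],
  [[0.08,0,0],0.04],
  [[0.13,0,0],0.07],
  [[0.18,0,0],0.1],
  [[0.23,0,0],0.13],
  [[0.28,0,0],0.16],
  [[0.33,0,0],0.18],
  [[0.38,0,0],0.2],
  [[0.4,0,0],0.2],
  [[0.4,0,0],0.2],
])

```text
clock: 13.78
position: [0.4844, -0.0023, 0.0595]
orientation: [3.132, 0.0, 1.717]
force: [6.9, 2.0, 13.8]
grip_width: 0.0878
grip_force: 6.7
```

send_rows([
  [[0,0,-0.04],0],
  [[0,0,-0.2],0],
  [[0,0,-0.25],0],
])

```text
clock: 14.15
position: [0.4794, -0.0037, 0.0835]
orientation: [3.141, -0.0, 1.716]
force: [-0.3, 0.3, -0.1]
grip_width: 0.0878
grip_force: 0.0
```

```bash
python3 -c "
from h import *
dowel()"
```

```text
t 14.15 tip strip-frame [  1.6 -31.3] 0.0835 98.3
scene 724 along 7.0 len 140.3 normal -44.2 yaw -1.25 dz -0.1
```

send_rows([
  [[-0.21,0.08,0],0],
  [[-0.21,0.08,0.1],0],
  [[-0.21,0.08,0.2],0],
  [[-0.21,0.08,0.23],0],
  [[-0.21,0.08,0.25],0],
  [[-0.21,0.08,0.25],0],
])

```text
clock: 15.0
position: [0.4898, -0.0236, 0.0593]
orientation: [-3.141, -0.002, 1.715]
force: [-10.8, -1.4, 38.0]
grip_width: 0.0879
grip_force: 18.8
```

send_rows([
  [[0.03,-0.01,0],-0.02],
  [[0.08,-0.03,0],-0.04],
  [[0.13,-0.05,0],-0.05],
  [[0.18,-0.07,0],-0.06],
  [[0.23,-0.09,0],-0.06],
  [[0.28,-0.11,0],-0.06],
  [[0.33,-0.13,0],-0.06],
  [[0.38,-0.15,0],-0.06],
  [[0.41,-0.16,0],-0.06],
  [[0.41,-0.16,0],-0.06],
])

```text
clock: 16.25
position: [0.474, 0.0166, 0.0597]
orientation: [3.131, 0.0, 1.765]
force: [8.6, 3.0, 16.2]
grip_width: 0.0878
grip_force: 7.5
```

send_rows([
  [[0,0,-0.04],0],
  [[0,0,-0.2],0],
  [[0,0,-0.25],0],
])

```text
clock: 16.62
position: [0.4684, 0.0149, 0.0834]
orientation: [3.141, -0.0, 1.763]
force: [-0.2, 0.2, -1.0]
grip_width: 0.0875
grip_force: 0.0
```

```bash
python3 -c "
from h import *
dowel()"
```

```text
t 16.625 tip strip-frame [ -6.4 -11.3] 0.0834 101.0
scene 691 along 3.8 len 138.7 normal -23.6 yaw 0.5 dz -0.0
```

send_rows([
  [[-0.22,0.15,0],0],
  [[-0.22,0.15,0.1],0],
  [[-0.22,0.15,0.2],0],
  [[-0.22,0.15,0.23],0],
  [[-0.22,0.15,0.25],0],
  [[-0.22,0.15,0.25],0],
])

```text
clock: 17.48
position: [0.4867, -0.0042, 0.0592]
orientation: [-3.141, -0.002, 1.762]
force: [-10.0, -3.1, 36.2]
grip_width: 0.0877
grip_force: 18.2
```

send_rows([
  [[0.04,-0.02,0],0.01],
  [[0.1,-0.05,0],0.02],
  [[0.16,-0.08,0],0.02],
  [[0.22,-0.11,0],0.02],
  [[0.28,-0.14,0],0.02],
  [[0.34,-0.16,0],0.02],
  [[0.4,-0.18,0],0.02],
  [[0.44,-0.19,0],0.02],
  [[0.47,-0.19,0],0.02],
  [[0.47,-0.19,0],0.02],
])

```text
clock: 18.73
position: [0.4643, 0.0404, 0.0594]
orientation: [3.133, -0.0, 1.749]
force: [8.4, 3.9, 13.2]
grip_width: 0.0876
grip_force: 6.8
```

send_rows([
  [[0,0,-0.04],0],
  [[0,0,-0.2],0],
  [[0,0,-0.5],0],
])

```text
clock: 19.1
position: [0.4583, 0.0383, 0.1077]
orientation: [-3.138, 0.001, 1.747]
force: [0.1, 0.1, -0.2]
grip_width: 0.0875
grip_force: 0.0
```

```bash
python3 -c "
from h import *
dowel()"
```

```text
t 19.1 tip strip-frame [-13.   13.4] 0.1077 100.1
scene 774 along -6.2 len 135.3 normal 0.1 yaw 0.22 dz -0.1
```

send_rows([
  [[-0.2,0,-0.15],0],
  [[-0.5,0.03,-0.2],0.02],
  [[-0.8,0.06,-0.2],0.04],
  [[-1,0.06,-0.2],0.04],
], claw=0)

```text
clock: 19.7
position: [0.4831, -0.0616, 0.128]
orientation: [-3.141, 0.001, 1.714]
force: [-0.3, -0.3, -0.5]
grip_width: 0.0515
grip_force: 0.0
```

send_rows([
  [[-0.4,0.03,0],0],
  [[-0.8,0.06,0],0],
  [[-1,0.06,0],0],
  [[-1,0.06,0],0],
])

```text
clock: 20.2
position: [0.5028, -0.1597, 0.1277]
orientation: [-3.141, 0.001, 1.712]
force: [-0.4, 0.6, 0.6]
grip_width: 0.0115
grip_force: 0.0
```

```bash
python3 - <<'E'
from h import *
dowel(); print(inc([.5073,-.1661,.1],98.5))
for n in("top","scene"):
    im,d,W,K,T=cap(n); cv2.imwrite(f"pics/b_{n}.png",cv2.resize(im,(800,600)))
E
```

```text
t 20.2 tip strip-frame [   1.8 -189.1] 0.1277 98.1
top 1268 along -13.0 len 138.5 normal 1.2 yaw -0.02 dz -1.3
scene 1202 along -8.7 len 140.7 normal 0.0 yaw 0.08 dz 0.2
(array([-0.098,  0.029,  0.275]), np.float64(-0.005))
```

View pics/b_scene.png

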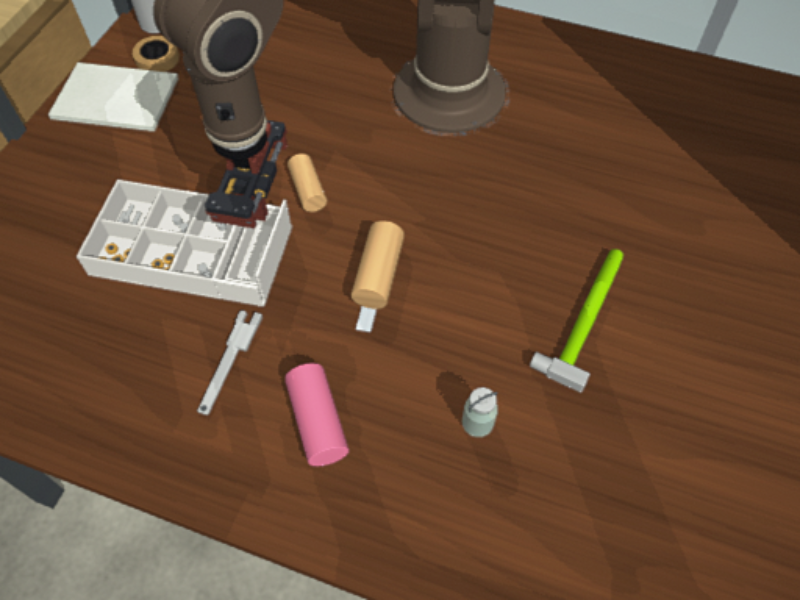

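The dowel lies along the strip at about (378,265), but it seems shifted lengthwise towards the robot by about 1 cm. I'll check that with both cameras before dragging it back.

```bash
python3 - <<'E'
from h import *
for n in("top","scene"):
    z=np.load(n+".npz");im,W,d=z["im"],z["W"],z["d"];q=(W[...,:2]-S)@np.stack([AX,N],1)
    h=cv2.cvtColor(im,cv2.COLOR_BGR2HSV)
    m=(h[...,1]<60)&(h[...,2]>150)&(d>0)&(abs(q[...,0])<.12)&(abs(q[...,1])<.025)
    print(n,"strip",m.sum(),np.percentile(q[m],[.5,99.5],axis=0).mean(0)*1e3)
o=env.observe();c=S-.009*AX;print(inc([*c,.1277],98.5))
E
```

```text
top strip 1024 [ 0.20093667 -0.10475824]
scene strip 610 [ 1.11274235 -0.40787733]
(array([ 1.853, -0.124, -0.   ]), np.float64(-0.003))
```

send_rows([
  [[0.4,-0.05,0],0],
  [[0.8,-0.1,0],0],
  [[1,-0.12,0],0],
], claw=1.0)

```text
clock: 20.78
position: [0.4765, -0.0564, 0.1275]
orientation: [-3.141, -0.001, 1.72]
force: [-0.1, 0.2, -0.6]
grip_width: 0.0269
grip_force: 0.0
```

send_rows([
  [[0.4,0,0],0],
  [[0.8,0,0.1],0],
  [[0.85,0,0.3],0],
  [[0.85,0,0.5],0],
  [[0.85,0,0.6],0],
  [[0.85,0,0.64],0],
  [[0.85,0,0.67],0],
  [[0.85,0,0.69],0],
  [[0.85,0,0.69],0],
])

```text
clock: 21.9
position: [0.4655, 0.0244, 0.0599]
orientation: [3.141, -0.001, 1.715]
force: [-3.6, -0.7, 15.4]
grip_width: 0.0876
grip_force: 8.1
```

send_rows([
  [[0,0.03,0],0],
  [[0,0.06,0],0],
  [[0,0.09,0],0],
  [[0,0.12,0],0],
  [[0,0.14,0],0],
  [[0,0.14,0],0],
])

```text
clock: 22.65
position: [0.4673, 0.0246, 0.0597]
orientation: [-3.12, -0.006, 1.713]
force: [-45.6, -7.4, 69.7]
grip_width: 0.0876
grip_force: 34.4
```

send_rows([
  [[0,0,-0.04],0],
  [[0,0,-0.2],0],
  [[0,0,-0.5],0],
  [[0,0,-0.7],0],
], claw=0)

```text
clock: 23.15
position: [0.48, 0.0264, 0.1307]
orientation: [3.14, 0.0, 1.715]
force: [-0.3, 0.8, 0.4]
grip_width: 0.0513
grip_force: 0.0
```

```bash
python3 -c "
from h import *
dowel()"
```

```text
t 23.15 tip strip-frame [ 6.7 -1.6] 0.1307 98.3
top 1 along -19.3 len 0.0 normal -168.6 yaw 0.0 dz 12.2
scene 1014 along -7.2 len 138.7 normal -0.1 yaw -0.22 dz 0.1
```

send_rows([
  [[0.12,-0.18,0.1],0],
  [[0.12,-0.18,0.3],0],
  [[0.12,-0.18,0.5],0],
  [[0.12,-0.18,0.62],0],
  [[0.12,-0.18,0.66],0],
  [[0.12,-0.18,0.7],0],
  [[0.12,-0.18,0.72],0],
  [[0.12,-0.18,0.72],0],
], claw=1.0)

```text
clock: 24.25
position: [0.4599, 0.0361, 0.059]
orientation: [3.141, -0.003, 1.715]
force: [-10.3, 0.3, 36.1]
grip_width: 0.0874
grip_force: 18.3
```

send_rows([
  [[-0.04,0.01,0],0],
  [[-0.09,0.02,0],0],
  [[-0.14,0.04,0],0],
  [[-0.19,0.05,0],0],
  [[-0.24,0.06,0],0],
  [[-0.29,0.07,0],0],
  [[-0.34,0.08,0],0],
  [[-0.38,0.08,0],0],
  [[-0.4,0.08,0],0],
  [[-0.4,0.08,0],0],
])

```text
clock: 25.5
position: [0.4666, -0.005, 0.0587]
orientation: [-3.131, -0.004, 1.713]
force: [-32.9, -8.0, 60.3]
grip_width: 0.0876
grip_force: 30.6
```

send_rows([
  [[0.04,0.01,0],0],
  [[0.09,0.02,0],0],
  [[0.14,0.04,0],0],
  [[0.19,0.05,0],0],
  [[0.24,0.06,0],0],
  [[0.29,0.07,0],0],
  [[0.34,0.08,0],0],
  [[0.38,0.08,0],0],
  [[0.4,0.08,0],0],
  [[0.4,0.08,0],0],
])

```text
clock: 26.75
position: [0.4617, 0.0381, 0.0582]
orientation: [-3.117, -0.009, 1.714]
force: [-56.2, -1.8, 87.2]
grip_width: 0.0871
grip_force: 43.3
```

send_rows([
  [[0,0,-0.04],0],
  [[0,0,-0.2],0],
  [[0,0,-0.5],0],
  [[0,0,-0.7],0],
])

```text
clock: 27.25
position: [0.4763, 0.0379, 0.1287]
orientation: [3.14, 0.0, 1.715]
force: [0.0, -0.6, 0.4]
grip_width: 0.0876
grip_force: 0.0
```

```bash
python3 -c "
from h import *
dowel()"
```

```text
t 27.25 tip strip-frame [ 4.8 10.3] 0.1287 98.3
scene 811 along -6.7 len 139.4 normal -1.1 yaw -0.32 dz -0.1
```

send_rows([
  [[-0.06,-0.4,0],0],
  [[-0.11,-0.8,0],0],
  [[-0.11,-1,0],0],
  [[-0.11,-1,0],0],
], claw=0)

```text
clock: 27.85
position: [0.3771, 0.0129, 0.1266]
orientation: [-3.142, -0.001, 1.716]
force: [-0.5, 0.2, 0.2]
grip_width: 0.0513
grip_force: 0.0
```

send_rows([
  [[0,-0.13,0],0],
  [[0,-0.13,0.3],0],
  [[0,-0.13,0.7],0],
  [[0,-0.13,0.97],0],
  [[0,-0.13,0.97],0],
  [[0,-0.13,0.97],0],
])

```text
clock: 28.6
position: [0.3655, 0.0107, 0.0302]
orientation: [3.141, 0.0, 1.715]
force: [0.6, 0.4, 0.2]
grip_width: 0.0003
grip_force: 0.0
```

```bash
python3 -c "
from h import *
dowel()
im=cv2.imread('pics/last_scene.png');cv2.imwrite('pics/n1.png',cv2.resize(im[90:250,150:330],None,fx=3,fy=3,interpolation=cv2.INTER_CUBIC))"
```

```text
t 28.6 tip strip-frame [-108.8   -0.2] 0.0302 98.3
top 857 along 21.7 len 72.2 normal -0.2 yaw -0.55 dz -1.5
scene 1147 along -5.9 len 137.6 normal -1.2 yaw -0.15 dz 0.1
```

View pics/n1.png

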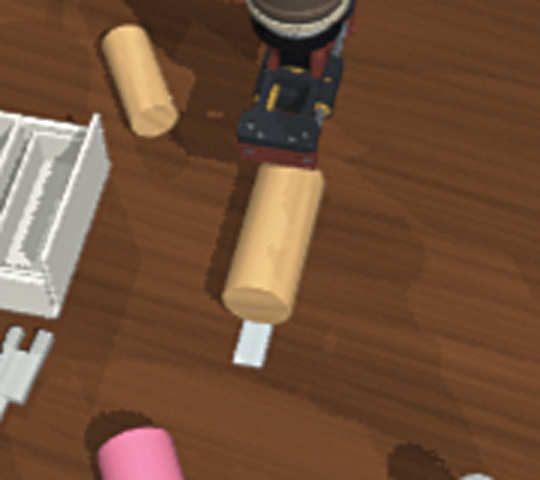

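The crop shows the dowel on the strip, the gripper just beyond its robot-side end, and about 36 mm of strip showing at the other end. I'll nudge it lengthwise.

send_rows([
  [[0,0.08,0],0],
  [[0,0.12,0],0],
  [[0,0.15,0],0],
  [[0,0.17,0],0],
  [[0,0.19,0],0],
  [[0,0.21,0],0],
  [[0,0.22,0],0],
  [[0,0.23,0],0],
  [[0,0.23,0],0],
])

```text
clock: 29.82
position: [0.3878, 0.0142, 0.0296]
orientation: [3.141, 0.0, 1.716]
force: [-2.2, 0.2, -0.3]
grip_width: 0.0005
grip_force: 0.7
```

```bash
python3 -c "
from h import *
dowel()"
```

```text
t 29.825 tip strip-frame [-86.2  -0.1] 0.0296 98.3
top 570 along 35.8 len 49.0 normal -0.2 yaw 0.24 dz -1.3
scene 1030 along -3.8 len 138.8 normal -1.4 yaw 0.02 dz 0.2
```

send_rows([
  [[0,0.01,0],0],
  [[0,0.02,0],0],
  [[0,0.03,0],0],
  [[0,0.04,0],0],
  [[0,0.05,0],0],
  [[0,0.06,0],0],
  [[0,0.06,0],0],
])

```text
clock: 30.8
position: [0.3939, 0.0151, 0.0297]
orientation: [3.141, 0.0, 1.716]
force: [0.3, -0.1, -0.8]
grip_width: 0.0006
grip_force: 0.4
```

send_rows([
  [[0,-0.1,0],0],
  [[0,-0.2,-0.2],0],
  [[0,-0.2,-0.6],0],
  [[0,-0.2,-1],0],
])

```text
clock: 31.3
position: [0.3731, 0.0117, 0.1304]
orientation: [-3.141, 0.0, 1.715]
force: [0.1, 0.2, 0.1]
grip_width: 0.0004
grip_force: 0.0
```

```bash
python3 -c "
from h import *
dowel();print(inc([.5073,-.1661,.125],98.5))"
```

```text
t 31.3 tip strip-frame [-101.2   -0.3] 0.1304 98.3
top 712 along 11.4 len 110.8 normal -0.3 yaw -0.04 dz -1.4
scene 1209 along 1.0 len 141.0 normal -1.3 yaw -0.31 dz 0.2
(array([-1.958,  1.044,  0.075]), np.float64(-0.004))
```

send_rows([
  [[-0.35,0.2,0],0],
  [[-0.7,0.4,0],0],
  [[-1,0.6,0],0],
  [[-1,0.6,0],0],
])

```text
clock: 31.9
position: [0.4484, -0.0802, 0.1288]
orientation: [-3.141, 0.002, 1.713]
force: [-0.0, 0.6, 0.1]
grip_width: 0.0006
grip_force: 0.0
```

send_rows([
  [[-0.35,0.15,0],0],
  [[-0.7,0.3,0],0],
  [[-0.96,0.44,0],0],
  [[-0.96,0.44,0],0],
  [[-0.96,0.44,0.2],0],
  [[-0.96,0.44,0.5],0],
  [[-0.96,0.44,0.75],0],
  [[-0.96,0.44,0.85],0],
  [[-0.96,0.44,0.85],0],
])

```text
clock: 33.02
position: [0.5044, -0.1659, 0.0443]
orientation: [-3.14, -0.001, 1.716]
force: [1.0, 0.5, -0.7]
grip_width: 0.0003
grip_force: 0.0
```

send_rows([
  [[0.06,0,0],0],
  [[0.12,0,0],0],
  [[0.18,0,0],0],
  [[0.24,0,0],0],
  [[0.3,0,0],0],
  [[0.36,0,0],0],
  [[0.4,0,0],0],
  [[0.44,0,0],0],
  [[0.48,0,0],0],
  [[0.48,0,0],0],
])

```text
clock: 34.28
position: [0.4981, -0.1186, 0.0446]
orientation: [-3.141, -0.001, 1.716]
force: [0.0, -0.2, 0.1]
grip_width: 0.0007
grip_force: 0.1
```

send_rows([
  [[0.01,0,0],0],
  [[0.02,0,0],0],
  [[0.03,0,0],0],
  [[0.04,0,0],0],
  [[0.04,0,0],0],
])

```text
clock: 34.9
position: [0.4977, -0.1154, 0.0447]
orientation: [3.141, 0.0, 1.716]
force: [0.6, -1.1, 0.9]
grip_width: 0.0007
grip_force: 1.0
```

send_rows([
  [[0.02,0,0],0],
  [[0.04,0,0],0],
  [[0.05,0,0],0],
  [[0.06,0,0],0],
  [[0.06,0,0],0],
])

```text
clock: 35.52
position: [0.4979, -0.1135, 0.0455]
orientation: [3.139, 0.006, 1.713]
force: [0.1, -12.4, 3.6]
grip_width: 0.0003
grip_force: 5.5
```

```bash
python3 - <<'E'
from h import *
dowel()
im=cv2.imread('pics/last_scene.png');cv2.imwrite('pics/n2.png',cv2.resize(im[100:220,50:270],None,fx=3.5,fy=3.5,interpolation=cv2.INTER_CUBIC))
E
```

```text
t 35.525 tip strip-frame [   3.7 -142.6] 0.0455 98.1
top 1280 along -2.8 len 138.4 normal -0.2 yaw -0.08 dz -1.3
scene 1214 along 1.6 len 140.2 normal -1.3 yaw -0.11 dz 0.2
```

View pics/n2.png

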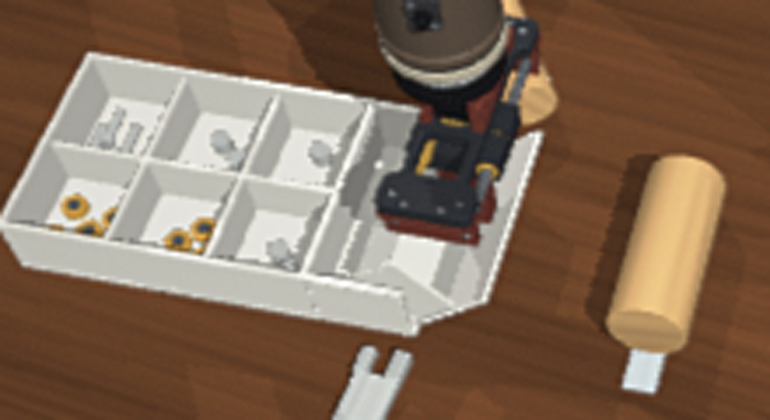

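The crop shows the bin tipped forward (front edge from (490,300) to (540,135)), and the 12 N reaction says it is at its stop. The dowel is on the strip at about (665,255). I'll withdraw the fingers.

send_rows([
  [[-0.06,0,0],0],
  [[-0.12,0,0],0],
  [[-0.13,0,-0.2],0],
  [[-0.13,0,-0.5],0],
  [[-0.13,0,-0.8],0],
  [[-0.13,0,-1],0],
])

```text
clock: 36.38
position: [0.4987, -0.1217, 0.1456]
orientation: [3.141, -0.001, 1.716]
force: [-0.2, -0.0, -0.2]
grip_width: 0.0006
grip_force: 0.0
```

send_rows([
  [[0,-0.2,-0.3],0],
  [[0,-0.5,-0.6],0],
  [[0,-0.8,-0.8],0],
  [[0,-1,-0.8],0],
  [[0,-1,-0.8],0],
])

```text
clock: 37.0
position: [0.3989, -0.1361, 0.2247]
orientation: [3.141, -0.002, 1.716]
force: [-0.1, -0.4, -0.5]
grip_width: 0.0004
grip_force: 0.0
```

```bash
python3 - <<'E'
from h import *
dowel()
im,d,W,K,T=cap("scene"); L=np.array([.5036,-.1414]); q=(W[...,:2]-L)@np.stack([AX,N],1)
m=(d>0)&(abs(q[...,0])<.07)&(q[...,1]>.03)&(q[...,1]<.1)&(W[...,2]>.03)&(W[...,2]<.1)
p=np.c_[q[m][:,1],W[m][:,2]]; i=p[:,0]>np.percentile(p[:,0],90)
print("lip n,z mm",(np.median(p[i],0)*1e3).round(1),"max",(np.percentile(p[:,0],98)*1e3).round(1),"expect 58,59")
cv2.imwrite("pics/end.png",cv2.resize(im,(800,600)))
E
```

```text
t 37.0 tip strip-frame [ -97.5 -150.3] 0.2247 98.3
top 1557 along -2.8 len 138.4 normal -0.2 yaw -0.12 dz -1.3
scene 1211 along 1.7 len 140.9 normal -1.4 yaw -0.23 dz 0.2
lip n,z mm [57.1 60.2] max 57.5 expect 58,59
```

View pics/end.png

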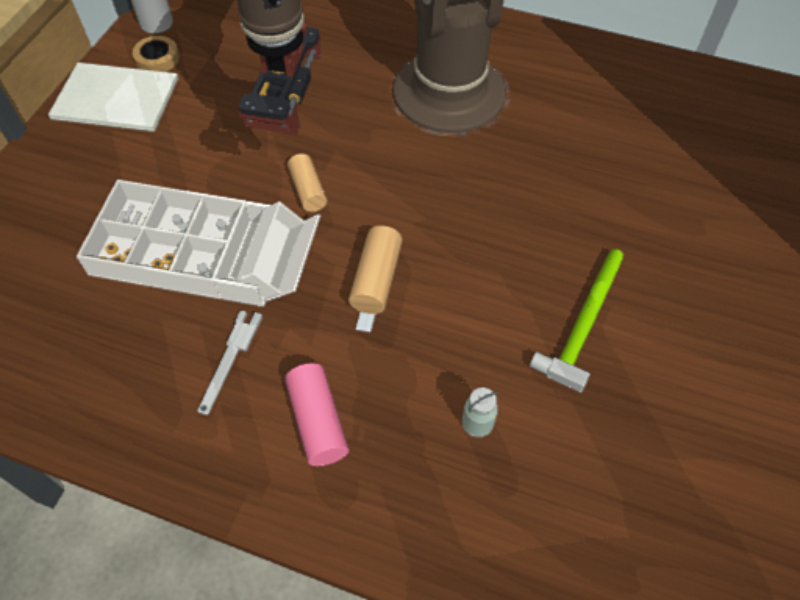

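The bin is open, with its front edge at (305,255), and the lip is where a full tilt should put it. The dowel lies on the strip at (376,270), nothing else has moved, and the arm is clear.

```bash
python3 -c "
from workcell import env
print(env.finish_job())"
```

```text
the job is handed in; nothing more can be done
None
```

The job is handed in at about 37 s: the dowel was rolled onto the strip (centred within about 3 mm, after one light push on its end face to centre it lengthwise), the bin was then tipped to its stop, and the bottle, hammer and spanner were left untouched; the hand-in gave no verdict.

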